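Put the pipette tips away: lid, tray, bolt

TASK

Put the box of pipette tips away: with the fingertips, push its standing lid over until it is shut, then push the tray it stands in fully home into the grey cabinet, and last push the black post of the slide bolt on the cabinet's roof all the way to the right so that the tray is locked. Do not lift the tip box out of its tray, and leave the dish on the cabinet and the other things around where they are.

Things in the scene. Friction and masses are not known exactly. Their poses are not given: they have to be found in the camera images.
- dock: Grey cabinet, fixed, 180 deep (x) x 124 wide (y) x 124 high mm, solid roof. Origin: centre of its underside, on the worktop. Its +x points to its back (the way the tray goes in), +y to its left, z up; turned up to 0.25 rad. Fixed beside it: left, a gas burner 0.13 m high, 0.18 m across, about x 0.54, y 0.09; right, a photometer 0.18 m high, beyond y = -0.42.
- tray (a joint): How far the white tray is pulled out of the cabinet, m: 0 is home (its front plate against the cabinet's front edge, a hard stop), 0.15 fully out (the start). It slides along the cabinet's x axis and resists with about 2.5 N plus 6 N per m/s; it stays where it is left. Its floor is 15 mm above the worktop, its side lips end 39 mm up; ribs and the front plate seat the tip box in it.
- tray_front (a point): Point on the outer face of the tray's front plate, midway along it, 80 mm above the worktop; moves with the tray, axes as the cabinet's. The plate is 124 wide, 10 thick, and reaches from 12 to 120 mm above the worktop; a flat black label holder sits low on its face, 23 to 45 mm up.
- tips_middle (a point): Middle of the base of the tip box: a blue box full of yellow tips, loose, 76 x 120 mm and 50 mm high without its lid, about 0.3 to 0.5 kg, seated in the tray with 2 to 4 mm play. The point is 25 mm above its underside (40 mm above the worktop). Its 120 mm side runs along the cabinet's x.
- tips_lid (a joint): Angle of the tip box's clear lid, rad: 0 shut (a stop), 1.92 fully open (a stop); it starts between 1.5 and 1.9. The lid hinges on the box's long edge on the cabinet's right (-y) side, 65 mm above the worktop and 36 mm right of the box's middle; it shuts by swinging up and over to the left. It is light (under 1 N at its edge) but its hinge is stiff enough that it stays at whatever angle it is left: it does not fall shut by itself, so it must be pushed right down.
- lid_edge (a point): Middle of the lid's free long edge, on its outer (top) face, 75 mm from the hinge line. At the start it is 58 to 85 mm to the right (-y) of the box's middle and 122 to 137 mm above the worktop, and below it the outer face runs down, upright or sloping in towards the hinge; shut, it is 34 mm to the left of the box's middle, 92 mm above the worktop. The lid is a shallow clear cap 72 x 120 x 28 mm; shut, its top is 93 mm above the worktop.
- bolt (a joint): Travel of the steel slide bolt on the cabinet's roof, m: 0 drawn (left, free), 0.035 locked (right, a hard stop); it starts within 4 mm of drawn. It slides along the cabinet's -y and resists with about 1.5 N plus 4 N per m/s; it stays where it is left. Locked, its tongue stands before the front plate of a tray that is home; drawn, the tongue lies left of the plate.
- bolt_post (a point): Centre of the top of the bolt's upright black thumb post, 14 mm across, 28 high, its top 159 mm above the worktop; moves with the bolt. The bar and its guides below it end 135 mm above the worktop. It stands on the roof 11 mm behind the cabinet's front edge, 45 mm left of its middle when drawn, 10 mm left when locked.
- dish: Closed petri dish with red filling, 90 mm across, 15 high, loose, on the rear of the cabinet's roof. Origin at the centre of its underside. Bystander.
- beaker: Clear beaker, 53 mm across, 68 high, on the worktop left of the cabinet. Origin at the centre of its underside. Bystander.
- tape: Roll of masking tape lying flat, 104 mm across, 25 high, right of the tray. Origin at the centre of its underside. Bystander.
- stain: Small capped bottle, 46 mm across, 105 high, left of the cabinet. Origin at the centre of its underside. Bystander.

How it is judged (in metres and radians):
On the way, in this order (a step that is already met when the one before it is completed fails the run):
1. the lid is shut while the tray is still out (value of joint tips_lid below 0.08 rad and value of joint tray above 0.11 m), for 0.2 s.
2. the tray is home with the lid shut and the bolt still drawn (value of joint tips_lid below 0.08 rad and value of joint tray below 0.006 m and value of joint bolt below 0.012 m), for 0.2 s.
At the end, for the whole second after the job is handed in: The tip box's lid is shut (within 0.08 rad), its tray is home within 6 mm with the box still seated in it, the bolt is pushed across to within 6 mm of its stop, and every bystander is within 30 mm of where it was (value of joint tips_lid below 0.08 rad and value of joint tray below 0.006 m and value of joint bolt above 0.029 m and x of tips_middle in the frame of dock between -0.038 and -0.015 m and z of tips_middle in the frame of dock below 0.046 m and distance of each of beaker, tape, stain, dish from where it was at the start of the episode below 0.03 m); the robot touches nothing.
It fails at once if the tray is pushed in while the lid is still up (value of joint tray below 0.11 m and value of joint tips_lid above 0.3 rad).
It fails at once if the bolt is pushed across before the tray is home (value of joint tray above 0.02 m and value of joint bolt above 0.012 m).
It fails at once if the tip box is lifted out of its seat (height (world z) of tips_middle above 0.055 m).
It fails at once if a bystander (dish, beaker, tape or small bottle) is lifted or pushed over 30 mm away (distance of any of beaker, tape, stain, dish from where it was at the start of the episode above 0.03 m).
It also fails if it takes over 56 s, if anything falls off the work surface, if the arm or the gripper's body presses on something with over 40 N, if the wrist force passes 120 N, or if a joint passes its speed limit or range.

ROBOT

A 6-joint arm with a two-finger parallel gripper is mounted at the origin on the work surface; the furniture and walls round the work are solid. World frame = base frame: x ahead of the robot, y to its left, z up, the work surface at z = 0. Lengths are in m, angles in degrees, forces in N, time in s.
With the tool pointing down it reaches from about 0.3 to 0.775 m from the base axis. Payload 14.6 kg.
Tool frame: the origin (TCP) lies on the centre line of the jaws, within the pads' length; the fingertips stand 8 mm ahead of it and the grasp point (between the pads) lies 11 mm behind it; z points along the fingers, y is the line along which they close (so a half turn about z gives the same grasp; the last joint's range is limited). The gripper opens to 94 mm and grips with 3 to 60 N. Pads are 16 mm wide; open, the fingers measure 119 mm over their backs; the gripper's body (75 mm by 177 mm) begins 78 mm behind the grasp point.
Start: joints at [-76.41, 17.183, 87.147, -0, 75.671, -3.816], TCP at [0.165, -0.525, 0.213] pointing down, gripper open.
Joint ranges: [-173.82, 173.82], [-45.26, 126.66], [13.44, 144.39], [-59.66, 239.66], [0, 175.72], [-146.38, 146.38]. Speed limits (degrees/s): [127.2, 127.2, 147.25, 180, 180, 180].

INTERFACE

Orientations are given as a 3x3 rotation matrix whose columns are the frame's x, y, z axes.
In Python, from cell import manip, vision, workorder gives the robot as it stands. The module is installed in compiled form; this text tells all that it offers.
- The arm moves only by the tool step_arm, never from a script. Its argument "series" is a list of rows, each an object with "delta_pos": the shift along the tool's x, y, z scaled (see below), a list of three; "roll": the turn about the tool's z scaled (see below); "jaw": the finger opening in mm, from 0 to 94. In form: [{"delta_pos": [tx, ty, tz], "roll": roll, "jaw": jaw}, ...]. A call has 1 to 10 rows; each row is the pose to reach, as a shift and turn from the pose commanded when the call began, along the tool's axes at that moment; what a row does not reach only later rows make up. The controller multiplies each number of a shift by 200 mm and each number of a turn by 30 degrees. A row lasts 1/8 s, in which the tool goes at most 62.5 mm and 10.7 degrees, less where a joint would pass 70% of its speed; a pose out of reach is approached as far as the arm can. A call with a number of a shift or a turn outside -1 to 1 is refused whole. A call with a gripper value outside its range is refused whole. The fingers move at their own pace and stop on an object; "squeeze" is the grip in N (left out, the last holds). Time passes only in rows, so rows that repeat a pose let the fingers close. It gives the time, the measured TCP pose, the force, the opening and the grip force at its end, in the units of the state.
- manip.read_state(): the state, without advancing time (a new reading comes with each control period).
- vision.camera(name): name is "scene" or "top" or "wrist"; returns a dict with "frame" (400x640x3 uint8, red, green, blue), "mtx" (3x3 intrinsics, pixels), "R" (3x3) and "t" (3): a world point X has camera coordinates R X + t; the wrist camera has in their place "T_tool_cam" (4x4, takes a point from camera to tool coordinates, whose origin is the TCP and whose axes are the flange's). Camera axes: x right, y down, z forward; pixel columns grow to the right and rows downward; lengths in m; the calibration is good to about 2 mm. A picture is of the moment at which its call begins: read the wrist's pose just before it. There is no depth.
- workorder.sign_off(): hands the job in; it is judged then, once.
The state is a dict: "clock": time; "q": joint angles; "joint_velocities": joint speeds; "effort": joint torques, N m; "eef_pos": TCP position; "ee_rot": TCP orientation; "ft_force": force on the tool from outside, world axes, zero at the start; "moment": the same for the moment, N m; "gripper_width": finger opening in m; "finger_force": force on a finger pad.
Only numpy, scipy, OpenCV 4.12 (cv2) and the standard library are available. Lean on these libraries where they do the work, as an engineer would, in place of code of your own. Each camera call takes 0.05 s, during which the arm holds its last target. There are 200 camera calls.

## Working session

There is one attempt and no reset: what is moved stays moved. The work goes in short steps, Python scripts to look and compute and a tool call to move; the robot and the scene stay as the last step left them, time stands still between calls to the robot, and variables do not carry over. Pictures are saved under pics/ and viewed, at most 10 in all, crops included, and the job is handed in when it is done.

Besides the shell and the picture viewer there is one more tool, called after "Request:" as name([rows], argument=value, ...), one row to a line, values as JSON. step_arm: Moves the arm, as the interface text tells. Its arguments: {"type":"object","properties":{"series":{"type":"array","items":{"type":"object","properties":{"delta_pos":{"type":"array","items":{"type":"number","minimum":-1,"maximum":1}},"roll":{"type":"number","minimum":-1,"maximum":1},"jaw":{"type":"number"}}}},"squeeze":{"type":"number"}},"required":["series"]}

```bash
mkdir -p pics
python3 - <<'E'
from cell import manip, vision
import cv2,numpy as np
np.set_printoptions(precision=4,suppress=True)
s=manip.read_state();print(s['clock'],s['eef_pos'],s['ee_rot'],s['gripper_width'],s['ft_force'])
for n in('scene','top'):
    c=vision.camera(n);cv2.imwrite(f'pics/{n}0.png',c['frame'][:,:,::-1]);np.savez(f'{n}0.npz',**c)
    print(n,c['mtx'],c['R'],c['t'])
E
```

```text
0.0 [ 0.1645 -0.5246  0.2129] [[ 0.9542  0.2992 -0.0003]
 [ 0.2992 -0.9542  0.0011]
 [ 0.0001 -0.0012 -1.    ]] 0.09402551122341982 [-0.475  -0.4028  0.0209]
scene [[372.5524   0.     320.9635]
 [  0.     372.5524 193.9004]
 [  0.       0.       1.    ]] [[ 0.9578 -0.2869  0.018 ]
 [-0.1761 -0.6351 -0.7521]
 [ 0.2272  0.7171 -0.6588]] [-0.6124  0.1349  0.9614]
top [[500.3138   0.     312.3947]
 [  0.     500.3138 199.4016]
 [  0.       0.       1.    ]] [[-0.0027 -0.9998  0.0192]
 [-0.9813 -0.0011 -0.1923]
 [ 0.1923 -0.0194 -0.9811]] [-0.1092  0.5895  1.4935]
```

View pics/scene0.png

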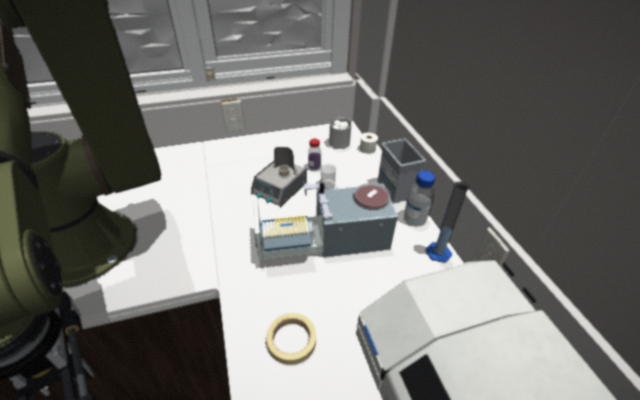

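View pics/top0.png

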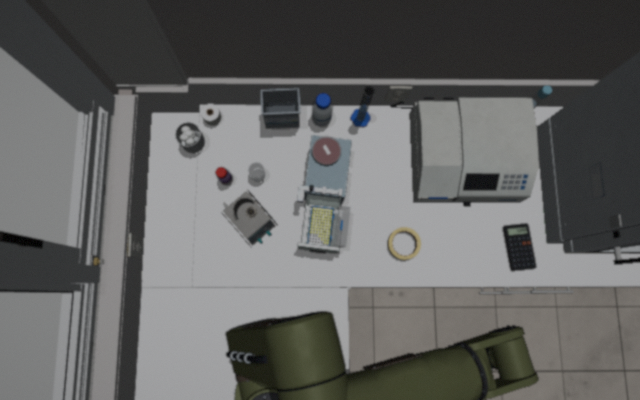

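The top view shows the cabinet around (328,165), the tray and tips around (320,225), and the tape at (404,243). I'll enlarge both views.

Run:
```python
import cv2,numpy as np
t=cv2.imread('pics/top0.png')[125:265,285:385];s=cv2.imread('pics/scene0.png')[170:280,240:410]
a=cv2.resize(t,None,fx=4,fy=4,interpolation=2)
cv2.imwrite('pics/c1.png',a);cv2.imwrite('pics/c2.png',cv2.resize(s,None,fx=4.5,fy=4.5,interpolation=2))
```

```text
(no output)
```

View pics/c1.png

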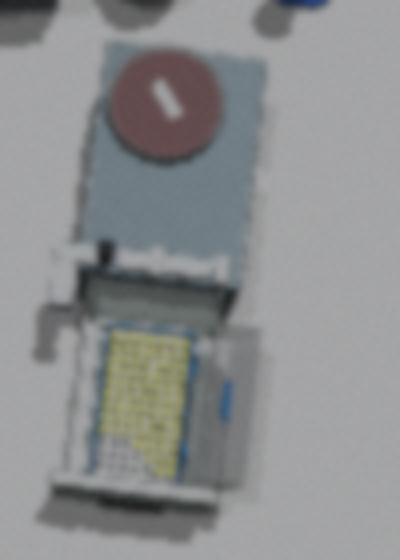

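View pics/c2.png

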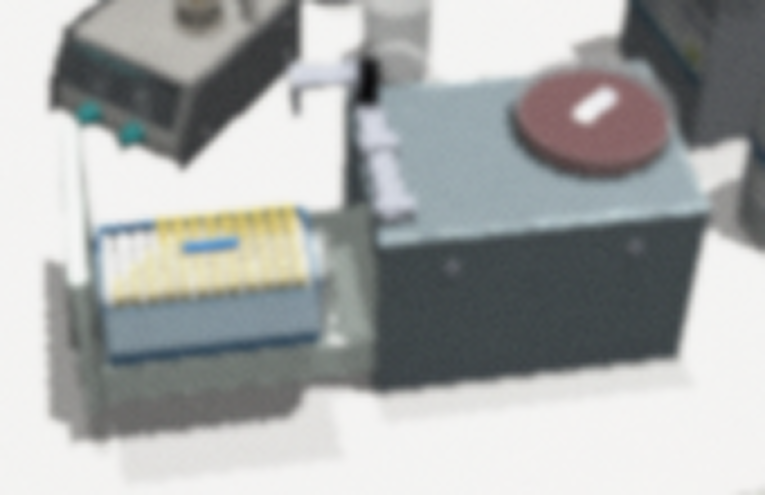

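Crop 1 (×4) shows the roof corners at (107,42), (267,60) and (243,285). The post is near (106,247), and the plate top runs (52,484)–(217,497). The lid stands to the right, at x≈240.

```bash
cat > h.py <<'E'
import numpy as np
np.set_printoptions(precision=4,suppress=True)
def ray(c,uv,z):
    d=c['R'].T@np.linalg.inv(c['mtx'])@np.array([uv[0],uv[1],1.]);o=-c['R'].T@c['t']
    return o+d*(z-o[2])/d[2]
E
python3 - <<'E'
from h import *
T=np.load('top0.npz');S=np.load('scene0.npz')
t=lambda u,v,z:ray(T,((u+.5)/4-.5+285,(v+.5)/4-.5+125),z)[:2]
s=lambda u,v,z:ray(S,((u+.5)/4.5-.5+240,(v+.5)/4.5-.5+170),z)[:2]
P={'BL':t(107,42,.124),'BR':t(267,60,.124),'FR':t(243,285,.124),'post':t(106,243,.159),
'PL':t(52,484,.12),'PR':t(217,497,.12),'sFR':s(380,243,.124),'sBR':s(708,210,.124),'sBL':s(640,65,.124),'spost':s(370,63,.159),
'dish':t(165,103,.139),'lidF':t(260,327,.13),'lidN':t(243,490,.13),'tipsTL':t(110,330,.065),'tipsBR':t(180,480,.065),'sPR':s(85,283,.12),'sPL':s(60,112,.12)}
for k,v in P.items():print(k,v)
for a,b in(('FR','BR'),('sFR','sBR')):
    d=P[b]-P[a];print(np.degrees(np.arctan2(d[1],d[0])),np.hypot(*d))
for a,b in(('BR','BL'),('sBR','sBL'),('PR','PL'),('sPR','sPL')):
    d=P[b]-P[a];print(np.degrees(np.arctan2(-d[0],d[1])),np.hypot(*d))
E
```

```text
BL [ 0.7759 -0.1058]
BR [ 0.762  -0.2275]
FR [ 0.5873 -0.2066]
post [ 0.6113 -0.1041]
PL [ 0.4396 -0.0649]
PR [ 0.43   -0.1855]
sFR [ 0.5832 -0.2048]
sBR [ 0.7577 -0.2285]
sBL [ 0.7716 -0.1077]
spost [ 0.6074 -0.1043]
dish [ 0.7233 -0.1489]
lidF [ 0.5545 -0.2181]
lidN [ 0.4342 -0.2037]
tipsTL [ 0.5638 -0.1087]
tipsBR [ 0.4482 -0.1615]
sPR [ 0.4328 -0.1878]
sPL [ 0.441  -0.0544]
-6.845193003017127 0.17598527051608814
-7.734554159804009 0.1760978728465462
-6.497225000018537 0.12251993814142967
-6.563320878453057 0.12160844124808545
-4.550421850257367 0.12090691229334731
-3.5139920680686 0.13360936162401957
```

Request:
step_arm([
  {"delta_pos": [0.25, -0.1, 0], "roll": 0.2, "jaw": 0},
  {"delta_pos": [0.5, -0.2, 0], "roll": 0.4, "jaw": 0},
  {"delta_pos": [0.75, -0.3, 0], "roll": 0.6, "jaw": 0},
  {"delta_pos": [0.95, -0.38, 0], "roll": 0.81, "jaw": 0},
  {"delta_pos": [0.95, -0.38, 0], "roll": 0.81, "jaw": 0},
  {"delta_pos": [0.95, -0.38, 0], "roll": 0.81, "jaw": 0},
  {"delta_pos": [0.95, -0.38, 0], "roll": 0.81, "jaw": 0},
])

```text
clock: 0.98
eef_pos: [0.3223, -0.3961, 0.2133]
ee_rot: [[0.993, -0.121, -0.0], [-0.121, -0.993, 0.0], [-0.0, -0.0, -1.0]]
ft_force: [-0.8, 0.9, -0.6]
gripper_width: 0.0274
finger_force: 0.0
```

Request:
step_arm([
  {"delta_pos": [0.25, -0.25, 0], "roll": 0, "jaw": 0},
  {"delta_pos": [0.5, -0.5, 0.1], "roll": 0, "jaw": 0},
  {"delta_pos": [0.745, -0.68, 0.3], "roll": 0, "jaw": 0},
  {"delta_pos": [0.745, -0.68, 0.5], "roll": 0, "jaw": 0},
  {"delta_pos": [0.745, -0.68, 0.5], "roll": 0, "jaw": 0},
  {"delta_pos": [0.745, -0.68, 0.5], "roll": 0, "jaw": 0},
])

```text
clock: 1.72
eef_pos: [0.4871, -0.2797, 0.115]
ee_rot: [[0.993, -0.121, 0.001], [-0.121, -0.993, -0.001], [0.001, 0.001, -1.0]]
ft_force: [-0.2, -1.1, -0.1]
gripper_width: 0.0006
finger_force: 0.0
```

Run:
```python
from cell import manip, vision
import cv2,numpy as np
s=manip.read_state();print(s['eef_pos'])
f=[vision.camera(n)['frame'][:,:,::-1] for n in('scene','top')]
a=cv2.resize(f[0][140:280,230:410],(720,560)); b=cv2.resize(f[1][125:265,285:385],(400,560))
cv2.imwrite('pics/d.png',cv2.resize(np.hstack([a,b]),(800,400)))
```

```text
[ 0.48705426 -0.27968215  0.11503709]
```

View pics/d.png

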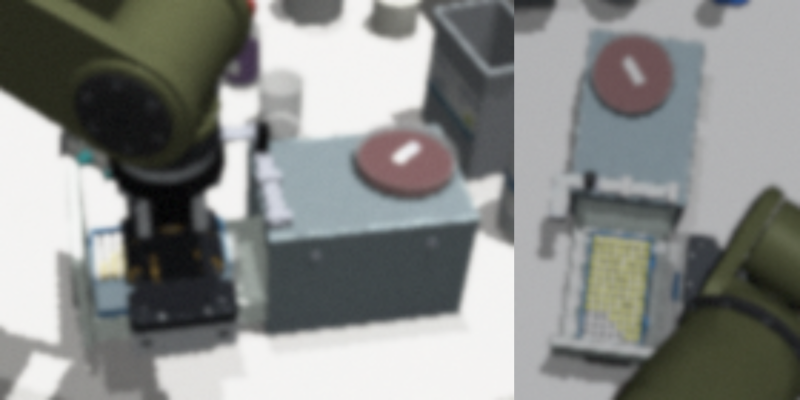

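Request:
step_arm([
  {"delta_pos": [0, -0.1, 0.02], "roll": 0, "jaw": 0},
  {"delta_pos": [0, -0.2, 0.02], "roll": 0, "jaw": 0},
  {"delta_pos": [0, -0.3, 0.02], "roll": 0, "jaw": 0},
  {"delta_pos": [0, -0.4, 0.02], "roll": 0, "jaw": 0},
  {"delta_pos": [0, -0.5, 0.02], "roll": 0, "jaw": 0},
  {"delta_pos": [0, -0.6, 0.02], "roll": 0, "jaw": 0},
  {"delta_pos": [0, -0.7, 0.02], "roll": 0, "jaw": 0},
  {"delta_pos": [0, -0.8, 0.02], "roll": 0, "jaw": 0},
  {"delta_pos": [0, -0.8, 0.02], "roll": 0, "jaw": 0},
])

```text
clock: 2.95
eef_pos: [0.5064, -0.1177, 0.1091]
ee_rot: [[0.993, -0.118, -0.001], [-0.118, -0.993, 0.001], [-0.001, -0.001, -1.0]]
ft_force: [0.3, -0.9, -0.0]
gripper_width: 0.0006
finger_force: 0.0
```

Request:
step_arm([
  {"delta_pos": [0, 0, 0.02], "roll": 0, "jaw": 0},
  {"delta_pos": [0, 0, 0.035], "roll": 0, "jaw": 0},
  {"delta_pos": [0, 0, 0.045], "roll": 0, "jaw": 0},
  {"delta_pos": [0, 0, 0.045], "roll": 0, "jaw": 0},
])

```text
clock: 3.45
eef_pos: [0.5068, -0.1199, 0.1009]
ee_rot: [[0.993, -0.121, 0.001], [-0.121, -0.993, -0.0], [0.001, 0.0, -1.0]]
ft_force: [-0.7, 1.1, 7.2]
gripper_width: 0.0002
finger_force: 3.5
```

Request:
step_arm([
  {"delta_pos": [0, 0, 0.006], "roll": 0, "jaw": 0},
  {"delta_pos": [0, 0, 0.01], "roll": 0, "jaw": 0},
  {"delta_pos": [0, 0, 0.01], "roll": 0, "jaw": 0},
])

```text
clock: 3.82
eef_pos: [0.5079, -0.12, 0.1006]
ee_rot: [[0.993, -0.121, 0.004], [-0.121, -0.993, -0.001], [0.004, 0.0, -1.0]]
ft_force: [-0.8, 2.9, 21.1]
gripper_width: 0.0006
finger_force: 10.5
```

Request:
step_arm([
  {"delta_pos": [0, 0, -0.3], "roll": 0, "jaw": 0},
  {"delta_pos": [0, 0, -0.3], "roll": 0, "jaw": 0},
  {"delta_pos": [-0.3, 0.04, -0.3], "roll": 0, "jaw": 0},
  {"delta_pos": [-0.54, 0.07, -0.3], "roll": 0, "jaw": 0},
  {"delta_pos": [-0.54, 0.07, -0.3], "roll": 0, "jaw": 0},
  {"delta_pos": [-0.54, 0.07, -0.3], "roll": 0, "jaw": 0},
])

```text
clock: 4.58
eef_pos: [0.3982, -0.1207, 0.1584]
ee_rot: [[0.993, -0.121, 0.001], [-0.121, -0.993, -0.0], [0.001, 0.0, -1.0]]
ft_force: [-0.7, 0.6, 0.2]
gripper_width: 0.0002
finger_force: 0.0
```

Run:
```python
from cell import manip, vision
import cv2,numpy as np
s=manip.read_state();print(s['eef_pos'])
f=[vision.camera(n)['frame'][:,:,::-1] for n in('scene','top')]
a=cv2.resize(f[0][140:280,230:410],(720,560)); b=cv2.resize(f[1][125:265,285:385],(400,560))
cv2.imwrite('pics/e.png',cv2.resize(np.hstack([a,b]),(800,400)))
```

```text
[ 0.39818189 -0.12071905  0.15842721]
```

View pics/e.png

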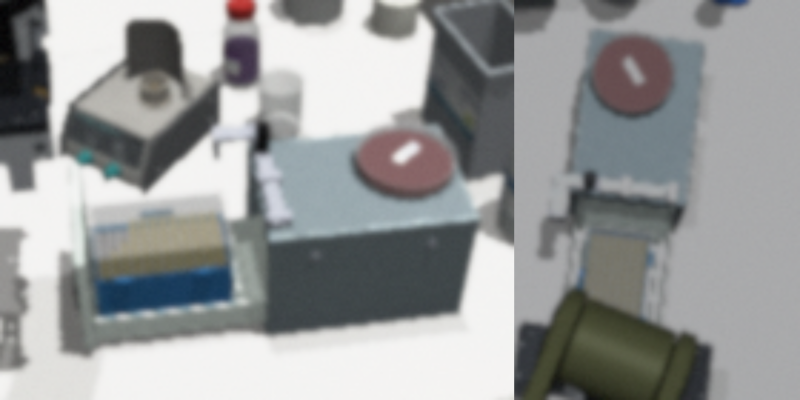

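The lid lies over the tips; its far edge is at about (90–225, 195) in the left crop. I'll compare that with the projection for a shut lid.

Run:
```python
from h import *
S=np.load('scene0.npz')
B=np.array([.504,-.134,0]);ex=np.array([.993,-.121,0]);ey=np.array([.121,.993,0])
for th in(0,.1,.3,.6):
  for a in(-.06,.06):
    r=.075;an=np.arctan2(27,70)+th
    X=B+a*ex+ey*(-.036+r*np.cos(an))+np.array([0,0,.065+r*np.sin(an)])
    c=S['mtx']@(S['R']@X+S['t']);u=c[:2]/c[2]
    print(th,a,(u-[230,140])*4*[800/1120,400/560])
```

```text
0 -0.06 [ 84.1996 206.0558]
0 0.06 [219.4395 192.0063]
0.1 -0.06 [ 83.6515 202.8065]
0.1 0.06 [219.8681 188.7137]
0.3 -0.06 [ 82.7509 198.6362]
0.3 0.06 [221.0708 184.402 ]
0.6 -0.06 [ 81.9731 198.7243]
0.6 0.06 [223.683  184.1412]
```

Request:
step_arm([
  {"delta_pos": [0, 0, 0.2], "roll": 0, "jaw": 0},
  {"delta_pos": [0, 0, 0.32], "roll": 0, "jaw": 0},
  {"delta_pos": [0.05, 0, 0.32], "roll": 0, "jaw": 0},
  {"delta_pos": [0.1, 0, 0.32], "roll": 0, "jaw": 0},
  {"delta_pos": [0.17, 0, 0.32], "roll": 0, "jaw": 0},
  {"delta_pos": [0.24, 0, 0.32], "roll": 0, "jaw": 0},
  {"delta_pos": [0.31, 0, 0.32], "roll": 0, "jaw": 0},
  {"delta_pos": [0.38, 0, 0.32], "roll": 0, "jaw": 0},
  {"delta_pos": [0.45, 0, 0.32], "roll": 0, "jaw": 0},
])

```text
clock: 5.8
eef_pos: [0.488, -0.1314, 0.0945]
ee_rot: [[0.993, -0.12, -0.0], [-0.12, -0.993, -0.0], [-0.0, 0.0, -1.0]]
ft_force: [-3.5, -0.3, 1.8]
gripper_width: 0.0003
finger_force: 1.6
```

Request:
step_arm([
  {"delta_pos": [0.06, 0, 0], "roll": 0, "jaw": 0},
  {"delta_pos": [0.13, 0, 0], "roll": 0, "jaw": 0},
  {"delta_pos": [0.2, 0, 0], "roll": 0, "jaw": 0},
  {"delta_pos": [0.27, 0, 0], "roll": 0, "jaw": 0},
  {"delta_pos": [0.33, 0, 0], "roll": 0, "jaw": 0},
  {"delta_pos": [0.37, 0, 0], "roll": 0, "jaw": 0},
  {"delta_pos": [0.39, 0, 0], "roll": 0, "jaw": 0},
  {"delta_pos": [0.4, 0, 0], "roll": 0, "jaw": 0},
  {"delta_pos": [0.41, 0, 0], "roll": 0, "jaw": 0},
])

```text
clock: 6.92
eef_pos: [0.5682, -0.141, 0.0943]
ee_rot: [[0.993, -0.12, -0.0], [-0.12, -0.993, 0.0], [-0.0, -0.0, -1.0]]
ft_force: [-1.6, -1.7, -0.8]
gripper_width: 0.0003
finger_force: 1.3
```

Request:
step_arm([
  {"delta_pos": [0.01, 0, 0], "roll": 0, "jaw": 0},
  {"delta_pos": [0.02, 0, 0], "roll": 0, "jaw": 0},
  {"delta_pos": [0.03, 0, 0], "roll": 0, "jaw": 0},
  {"delta_pos": [0.03, 0, 0], "roll": 0, "jaw": 0},
])

```text
clock: 7.42
eef_pos: [0.5704, -0.1413, 0.0944]
ee_rot: [[0.993, -0.12, -0.011], [-0.12, -0.993, 0.002], [-0.011, -0.001, -1.0]]
ft_force: [-40.2, 4.3, 21.3]
gripper_width: 0.0004
finger_force: 20.2
```

Request:
step_arm([
  {"delta_pos": [-0.15, 0, 0], "roll": 0, "jaw": 0},
  {"delta_pos": [-0.25, 0, 0], "roll": 0, "jaw": 0},
  {"delta_pos": [-0.25, 0, -0.3], "roll": 0, "jaw": 0},
  {"delta_pos": [-0.25, 0, -0.58], "roll": 0, "jaw": 0},
  {"delta_pos": [-0.25, 0, -0.58], "roll": 0, "jaw": 0},
  {"delta_pos": [-0.1, -0.2, -0.58], "roll": 0, "jaw": 0},
  {"delta_pos": [0.13, -0.42, -0.58], "roll": 0, "jaw": 0},
  {"delta_pos": [0.13, -0.42, -0.58], "roll": 0, "jaw": 0},
  {"delta_pos": [0.13, -0.42, -0.58], "roll": 0, "jaw": 0},
])

```text
clock: 8.55
eef_pos: [0.6099, -0.0615, 0.2094]
ee_rot: [[0.993, -0.12, -0.001], [-0.12, -0.993, 0.0], [-0.001, -0.0, -1.0]]
ft_force: [-0.8, -0.2, -0.8]
gripper_width: 0.0008
finger_force: 0.0
```

Run:
```python
from cell import manip, vision
import cv2,numpy as np
s=manip.read_state();print(s['eef_pos'])
f=[vision.camera(n)['frame'][:,:,::-1] for n in('scene','wrist')]
c=vision.camera('wrist');np.savez('w.npz',**c);print(c['mtx'],c['T_tool_cam'])
a=cv2.resize(f[0][140:280,230:410],(514,400)); b=cv2.resize(f[1],(640,400))
cv2.imwrite('pics/f.png',cv2.resize(np.hstack([a,b]),(800,280)))
```

```text
[ 0.60985997 -0.06151881  0.20939338]
[[343.10673977   0.         320.1643661 ]
 [  0.         343.10673977 197.58389165]
 [  0.           0.           1.        ]] [[-1.06453107e-03 -9.68687317e-01 -2.48281590e-01  7.22051549e-02]
 [ 9.99998980e-01 -1.26751270e-03  6.57694695e-04  2.06912487e-04]
 [-9.51800578e-04 -2.48280637e-01  9.68687679e-01 -1.71289929e-01]
 [ 0.00000000e+00  0.00000000e+00  0.00000000e+00  1.00000000e+00]]
```

View pics/f.png

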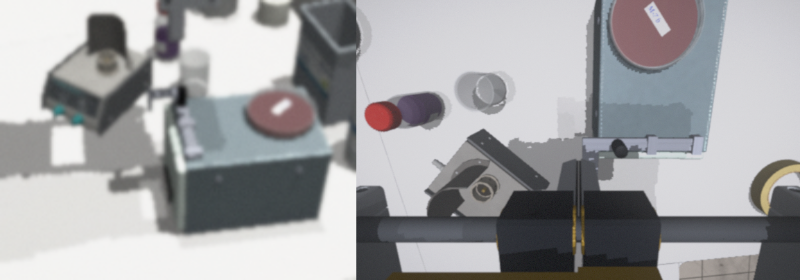

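The tray is home. In the wrist image the post is at about (619,149), which is 40 mm to tool +y and 5 mm to +x. I'll lower and push right.

Request:
step_arm([
  {"delta_pos": [0.015, 0, 0.2], "roll": 0, "jaw": 0},
  {"delta_pos": [0.015, 0, 0.3], "roll": 0, "jaw": 0},
  {"delta_pos": [0.015, 0, 0.3], "roll": 0, "jaw": 0},
  {"delta_pos": [0.015, 0.05, 0.3], "roll": 0, "jaw": 0},
  {"delta_pos": [0.015, 0.1, 0.3], "roll": 0, "jaw": 0},
  {"delta_pos": [0.015, 0.14, 0.3], "roll": 0, "jaw": 0},
  {"delta_pos": [0.015, 0.18, 0.3], "roll": 0, "jaw": 0},
  {"delta_pos": [0.015, 0.22, 0.3], "roll": 0, "jaw": 0},
  {"delta_pos": [0.015, 0.25, 0.3], "roll": 0, "jaw": 0},
])

```text
clock: 9.82
eef_pos: [0.6072, -0.112, 0.1504]
ee_rot: [[0.993, -0.12, -0.0], [-0.12, -0.993, 0.0], [-0.0, -0.0, -1.0]]
ft_force: [-0.1, 1.6, 0.6]
gripper_width: 0.0002
finger_force: 0.8
```

Request:
step_arm([
  {"delta_pos": [0, 0.01, 0], "roll": 0, "jaw": 0},
  {"delta_pos": [0, 0.02, 0], "roll": 0, "jaw": 0},
  {"delta_pos": [0, 0.03, 0], "roll": 0, "jaw": 0},
  {"delta_pos": [0, 0.04, 0], "roll": 0, "jaw": 0},
  {"delta_pos": [0, 0.04, 0], "roll": 0, "jaw": 0},
])

```text
clock: 10.45
eef_pos: [0.6065, -0.1169, 0.1505]
ee_rot: [[0.993, -0.119, 0.0], [-0.119, -0.993, 0.004], [-0.0, -0.004, -1.0]]
ft_force: [1.0, 17.4, 2.6]
gripper_width: 0.0004
finger_force: 8.5
```

Request:
step_arm([
  {"delta_pos": [0, -0.1, 0], "roll": 0, "jaw": 0},
  {"delta_pos": [0, -0.15, 0], "roll": 0, "jaw": 0},
  {"delta_pos": [0, -0.15, -0.3], "roll": 0, "jaw": 0},
  {"delta_pos": [0, -0.15, -0.5], "roll": 0, "jaw": 0},
  {"delta_pos": [-0.5, -0.15, -0.5], "roll": 0, "jaw": 0},
  {"delta_pos": [-0.5, -0.15, -0.5], "roll": 0, "jaw": 0},
  {"delta_pos": [-0.5, -0.15, -0.5], "roll": 0, "jaw": 0},
  {"delta_pos": [-0.5, -0.15, -0.5], "roll": 0, "jaw": 0},
])

```text
clock: 11.45
eef_pos: [0.5111, -0.0777, 0.2507]
ee_rot: [[0.993, -0.12, 0.001], [-0.12, -0.993, -0.0], [0.001, 0.0, -1.0]]
ft_force: [0.3, -0.4, -1.0]
gripper_width: 0.0002
finger_force: 0.0
```

Run:
```python
from cell import vision
import cv2,numpy as np
f=[vision.camera(n)['frame'][:,:,::-1] for n in('scene','top')]
a=cv2.resize(f[0][140:280,230:410],(720,560)); b=cv2.resize(f[1][125:265,285:385],(400,560))
cv2.imwrite('pics/g.png',cv2.resize(np.hstack([a,b]),(800,400)))
```

```text
(no output)
```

View pics/g.png

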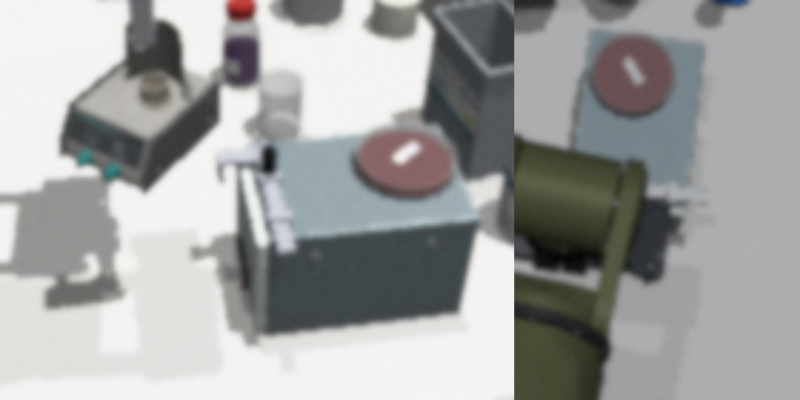

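The tray is home, the tongue is in front of the plate, and the post is at about (268,151) at its top. I'll check that against the expected locked position.

Run:
```python
from h import *
import cv2
S=np.load('scene0.npz')
F=np.array([.5905,-.1445,0]);ex=np.array([.993,-.121,0]);ey=np.array([.121,.993,0])
for y in(.042,.016,.010):
    X=F+.011*ex+y*ey+[0,0,.159];c=S['mtx']@(S['R']@X+S['t']);print(y,(c[:2]/c[2]-[230,140])*4*5/7)
for n in('e','g'):
    a=cv2.imread(f'pics/{n}.png')[90:185,235:290].max(2);v,u=np.nonzero(a<50);print(n,u.min()+235,u.max()+235,v.min()+90,v.max()+90,u.mean()+235,v.mean()+90)
```

```text
0.042 [261.2839 124.6413]
0.016 [266.507  144.0502]
0.01 [267.7442 148.6475]
e 257 267 126 149 262.18716577540107 137.9197860962567
g 265 272 150 170 268.4557823129252 160.2517006802721
```

```bash
python3 -c "
from cell import workorder
print(workorder.sign_off())"
```

```text
the job is handed in; nothing more can be done
None
```

I shut the lid, pushed the tray home against its stop and slid the bolt across to locked, then handed the job in after about 11.5 s of robot time; the hand-in returned no verdict.

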